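# Slide the tack box's shelf board home and button it down

### The arm

A 7-joint arm with a two-finger parallel gripper is mounted at the origin on the work surface. World frame = base frame: x ahead of the robot, y to its left, z up, the work surface at z = 0. Lengths are in m, angles in rad, forces in N, time in s.
With the tool pointing down it reaches from about 0.35 to 0.9 m from the base axis. Payload 7.2 kg.
Tool frame: the origin (TCP) lies at the very end of the fingers, on their centre line; the grasp point (between the pads) lies 19 mm behind it; z points along the fingers, y is the line along which they close (so a half turn about z gives the same grasp; the last joint's range is limited). The gripper opens to 85 mm and grips with 20 to 120 N. Pads are 22 mm wide; open, the fingers measure 114 mm over their backs; the gripper's body (76 mm by 85 mm) begins 54 mm behind the grasp point. The pads swing forward as they close: fully open they stand 13 mm farther back than shut.
Start: joints at [-0.068, 0.411, -0.013, 1.596, 0.006, 1.134, -0.082], TCP at [0.625, -0, 0.231] pointing down, gripper open.
Joint ranges: [-2.95, 2.95], [-0.29, 1.99], [-1.47, 1.44], [0.14, 2.54], [-1.03, 4.17], [0.13, 1.85], [-2.86, 2.86]. Speed limits (rad/s): [2.39, 2.39, 3.01, 3.01, 3.14, 3.14, 3.14].

### API

Orientations are given as a unit quaternion [w, x, y, z].
In Python, from workcell import read_state, camera, sign_off gives the robot as it stands. The module is installed in compiled form; this text tells all that it offers.
- The arm moves only by the shell command python3 -m handwheel 'ROWS'. ROWS is JSON, a list of rows, each a list of 5 numbers: the closure, from -1 (fully open) to 1 (shut), so that 0 is half open, then the shift along the world's x, y, z as a fraction of full scale, then the turn about the world's z as a fraction of full scale. In form: [[gripper, dx, dy, dz, turn], ...]. A call has 1 to 8 rows; each row shifts and turns the commanded pose from where the row before left it; what a row does not reach is not made up. Full scale, the value 1, is 0.5 m for a shift and 60 degrees for a turn. A row lasts 1/12 s, in which the tool goes at most 41.7 mm and 7.16 degrees, less where a joint would pass 70% of its speed; a pose out of reach is approached as far as the arm can. A call with a number of a shift or a turn outside -1 to 1 is refused whole. A call with a gripper value outside its range is refused whole. The fingers move at their own pace and stop on an object; the grip force is fixed at half the most. Time passes only in rows, so rows that do not move let the fingers close. It gives the time, the measured TCP pose, the force, the opening and the grip force at its end, in the units of the state.
- read_state(): the state, without advancing time (a new reading comes with each control period).
- camera(name): name is "scene" or "side" or "wrist"; returns a dict with "pixels" (400x640x3 uint8, blue, green, red), "range_z" (400x640 float32, m along the optical axis (not along the pixel's ray), 0 where there is no reading), "mtx" (3x3 intrinsics, pixels), "distortion" ([k1, k2, p1, p2, k3] as OpenCV has them; the pictures are not rectified), "view" (4x4, takes a point from world to camera coordinates); the wrist camera has in their place "mount" (4x4, takes a point from camera to tool coordinates, whose origin is the TCP and whose axes are the flange's). Camera axes: x right, y down, z forward; pixel columns grow to the right and rows downward; lengths in m; the calibration is good to about 2 mm. A picture is of the moment at which its call begins: read the wrist's pose just before it.
- sign_off(): hands the job in; it is judged then, once.
The state is a dict: "t": time; "joint_pos": joint angles; "qvel": joint speeds; "joint_efforts": joint torques, N m; "tcp_pos": TCP position; "ee_rot": TCP orientation; "wrist_force": force on the tool from outside, world axes, zero at the start; "ft_torque": the same for the moment, N m; "gripper_width": finger opening in m; "grip_force": force on a finger pad.
Only numpy, scipy, OpenCV 4.12 (cv2) and the standard library are available. Lean on these libraries where they do the work, as an engineer would, in place of code of your own. Each camera call takes 0.05 s, during which the arm holds its last target. There are 200 camera calls.

### The job

With a fingertip, push the loose plywood shelf board along its rails in the open tack box, towards the end where the turn-button sits, until its cleat drops into the rail notches and the board lies flat and level with the rim. Then push the wooden turn-button round on its screw so that it lies about square across the seated board and keeps it down. Never lift the board off its rails, and leave the tote's door shut and the grooming things where they are.

Things in the scene. Friction and masses are not known exactly. Their poses are not given: they have to be found in the camera images.
- tack_box: Open wooden box fixed on the bench, 220 (its x) by 480 (its y) by 150 mm high, walls 15 mm. Origin: centre of its underside; y along the box; at yaw 0 its +x side is away from the robot. A 15 mm wide rail runs the length of each long inner wall, top 135 mm above the bench, 15 mm below the rim. Between the rails it is open down to the floor, where brush and comb lie (tops below 60 mm).
- notch_mid (a point): Point in the middle of the box's width, at rail-top height, half-way between the two locating notches. Each rail has one notch, 25 mm long (box y) and 10 mm deep, centred at box y = +145 mm.
- shelf_board: Loose plywood board across both rails, 186 (x, across the box) by 150 (y, along it) by 15 mm, 0.2 to 0.45 kg, 2 mm play each side. Origin: centre of its underside; axes as the box's. It starts 90 to 180 mm short of its place, towards box -y, its +y edge raised about 9 mm by the cleat. Sliding takes 1 to 4 N.
- board_centre (a point): Centre of the board, half-way through its thickness. Pushed slowly to box +y, the board drops at box y = +90 mm: its cleat falls into the notches (2.5 mm play either way) and the notch wall stops it hard. Seated, its top is level with the rim and this point is 142.5 mm above the bench. Pushed fast it may skip past.
- board_back (a point): Middle of the board's -y edge, at half thickness: a free edge, with at least 60 mm of open space behind it up to the box's end wall, where a fingertip can reach down 10 to 20 mm below the rim and push.
- board_cleat (a point): Middle of the underside of the cleat, a batten across under the board, 7 mm deep and 20 mm long in y, its middle 55 mm towards +y from the board's centre.
- turn_button (a joint): Angle of the turn-button about its vertical screw, rad: 0 = tip points to box +y, along the rim; positive = turned inwards (anticlockwise from above); 1.57 = square across the board, tip to box -x. Starts -0.5 to -0.05, a little outwards. Stiff by friction (0.03 N m), it stays where left. It passes 2 mm above rim and seated board, so a board not yet dropped blocks it.
- button_pivot (a point): The screw axis of the turn-button, on the rim of the box's +x long wall at box x = +104 mm, y = +90 mm, 7 mm above the rim (mid-thickness of the button). The button is a round-ended hardwood bar 61 mm long, 14 mm wide and 10 mm thick (from 2 to 12 mm above the rim).
- button_tip (a point): The tip of the button's tip, 54 mm from the screw axis, at mid-thickness (the other end is round about the screw, radius 7 mm).
- tote_door: Sliding door panel, 150 by 126 mm, in the front of the gray lidded tote at the back left of the bench. Origin: middle of its lower edge. It is shut and stays so. Bystander.
- hoof_pick: Steel hoof pick, 160 mm long, lying beside the box on its +x side. Origin: middle of its underside. Bystander.
- curry_comb: Black hard-plastic curry comb, 76 by 120 by 41 mm, on the floor of the box. Origin: centre of its underside. Bystander.
- dandy_brush: Wooden-backed brush, 60 by 190 by 45 mm, on the floor of the box. Origin: centre of its underside. Bystander.
- feed_scoop: Stainless feed scoop, 110 by 250 by 70 mm, on the bench behind the box. Origin: on its underside, below the back of the bowl. Bystander.
- bucket_lid: Orange bucket lid, 300 mm across and 18 mm high, flat on the bench to the right of the box. Origin: centre of its underside. Bystander.
- grease_tin: Round tin, 90 mm across, 65 mm high, left front. Origin: centre of its underside. Bystander.
- spray_bottle: White bottle, 66 mm across, 190 mm high, left of the box. Origin: centre of its underside. Bystander.
Mind the look-alikes: they are no part of the job. There is more than one size of the shelf_board; the one meant has the size given above.

How it is judged:
On the way, in this order (a step that is already met when the one before it is completed fails the run):
1. the board lies flat in the rail notches (y of board_centre in the frame of tack_box between 0.085 and 0.095 m and z of board_centre in the frame of tack_box below 0.1447 m and angle between board_centre's own z axis and vertical below 0.02 rad), for 0.2 s.
2. with the board seated, the turn-button lies across it (all of step 1 and value of joint turn_button between 1.17 and 1.97 rad), for 0.2 s.
At the end, for the whole second after the job is handed in: The board's centre is within 5 mm of its notched place along the box, no more than about 2 mm above its seated height and level within 0.02 rad; the turn-button is within 0.4 rad of square across the board; all at rest (all of step 2 and linear speed of shelf_board below 0.01 m/s); the robot touches nothing.
It fails at once if the shelf board is lifted off its rails (z of board_centre in the frame of tack_box above 0.162 m or angle between board_centre's own z axis and vertical above 0.2 rad).
It fails at once if the tote's door is opened (distance of tote_door from where it was at the start of the episode above 0.01 m).
It fails at once if a bystander is moved by more than 30 mm (distance of any of hoof_pick, curry_comb, dandy_brush, feed_scoop, bucket_lid, grease_tin, spray_bottle from where it was at the start of the episode above 0.03 m).
It also fails if it takes over 51 s, if anything falls off the work surface, if the arm or the gripper's body presses on something with over 40 N, if the wrist force passes 120 N, or if a joint passes its speed limit or range.

## Working session

There is one attempt and no reset: what is moved stays moved. The work goes in short steps, Python scripts to look and compute and a shell command to move; the robot and the scene stay as the last step left them, time stands still between calls to the robot, and variables do not carry over. Pictures are saved under pics/ and viewed, at most 10 in all, crops included, and the job is handed in when it is done.

```bash
mkdir -p pics; cat > h.py <<'E'
import numpy as np, cv2
from workcell import read_state, camera
def toworld(c, uv, z=None):
    """pixels Nx2 -> world; by range image, or on plane z"""
    uv=np.array(uv,float).reshape(-1,2)
    n=cv2.undistortPoints(uv[:,None],c["mtx"],np.array(c["distortion"]))[:,0]
    V=np.linalg.inv(c["view"]); r=np.c_[n,np.ones(len(n))]
    if z is None:
        d=np.array([c["range_z"][int(round(v)),int(round(u))] for u,v in uv])
        return (r*d[:,None])@V[:3,:3].T+V[:3,3]
    w=r@V[:3,:3].T; return V[:3,3]+w*((z-V[2,3])/w[:,2])[:,None]
def wristview(c,s):
    from scipy.spatial.transform import Rotation as R
    q=s["ee_rot"]; T=np.eye(4); T[:3,:3]=R.from_quat([q[1],q[2],q[3],q[0]]).as_matrix(); T[:3,3]=s["tcp_pos"]
    c["view"]=np.linalg.inv(T@c["mount"]); return c
E
python3 - <<'E'
from h import *
import pickle
s=read_state();print(s["tcp_pos"],s["ee_rot"],s["t"],s["gripper_width"])
for n in("scene","side"):
    c=camera(n);cv2.imwrite(f"pics/{n}0.png",c["pixels"]);pickle.dump(c,open(n+"0.pkl","wb"))
    print(n,np.linalg.inv(c["view"])[:3].round(2).tolist())
E
```

```text
[ 6.24506607e-01 -4.59881531e-05  2.30445186e-01] [-5.24209261e-04  7.07112852e-01  7.07100258e-01 -6.04187775e-04] 0.0 0.08542594653586859
scene [[0.78, 0.36, -0.52, 1.06], [0.63, -0.45, 0.63, -0.7], [-0.01, -0.82, -0.57, 0.75]]
side [[-0.96, -0.18, 0.21, 0.09], [-0.28, 0.68, -0.68, 1.22], [-0.02, -0.71, -0.7, 1.42]]
```

View pics/scene0.png

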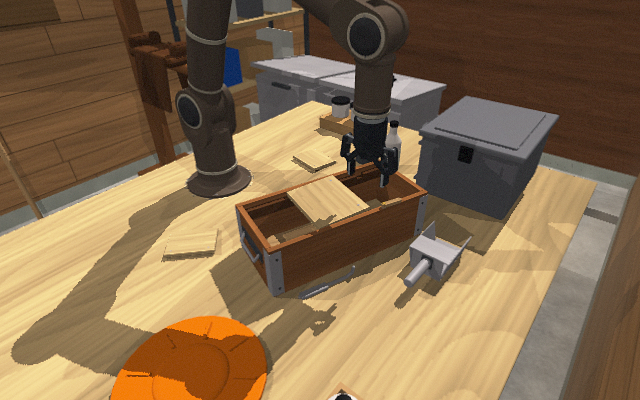

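View pics/side0.png

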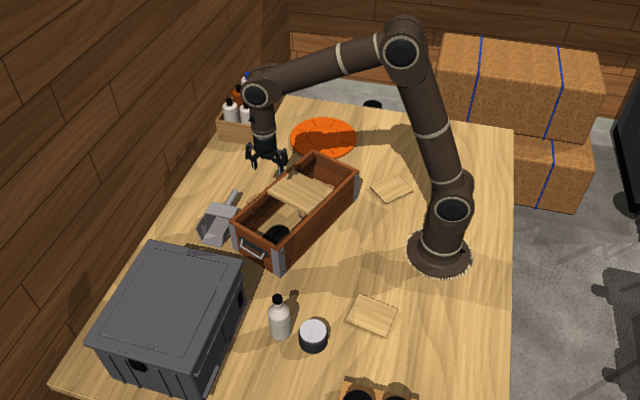

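The scene picture shows the box with its rim from (237,208) to (427,190) and the board in it at about (330,200). Three boards could be meant: the one in the box at (330,200), and two loose on the bench at (190,245) and (315,160). Only the first lies across the rails. I'll confirm this in an enlarged crop and measure its corners.

```bash
python3 - <<'E'
from h import *
import pickle
a=pickle.load(open("scene0.pkl","rb"));b=pickle.load(open("side0.pkl","rb"))
A=cv2.resize(a["pixels"][150:300,225:445],None,fx=3.6,fy=3.6,interpolation=cv2.INTER_CUBIC)[:,:790]
B=cv2.resize(b["pixels"][140:280,190:370],None,fx=4.2,fy=4.2,interpolation=cv2.INTER_CUBIC)
cv2.imwrite("pics/a1.png",A);cv2.imwrite("pics/b1.png",B)
E
```

```text
(no output)
```

View pics/a1.png

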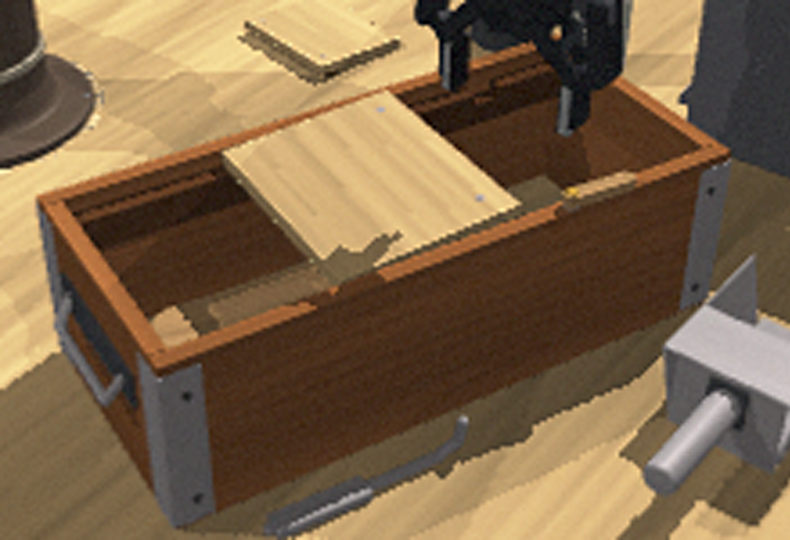

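View pics/b1.png

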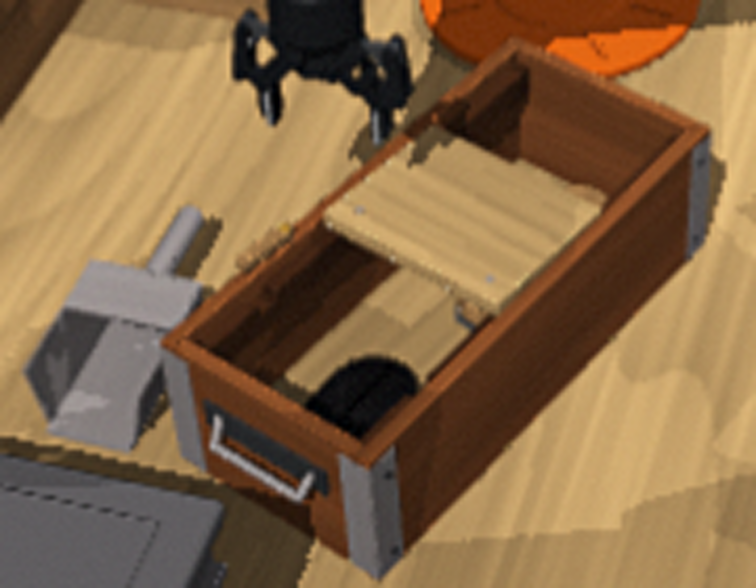

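The crops confirm it. The board across the rails has corners in crop A at (225,155), (388,90), (520,205) and (325,262), with two screws at its +y edge. The button is on the +x rim, screw at (572,192) and tip at (632,178). The rim corners are visible in both views.

```bash
python3 - <<'E'
from h import *
import pickle
a=pickle.load(open("scene0.pkl","rb"));b=pickle.load(open("side0.pkl","rb"))
fa=lambda p:(np.array(p)/3.6+[225,150]-.4); fb=lambda p:(np.array(p)/4.2+[190,140]-.4)
np.set_printoptions(precision=4,suppress=True)
ra=toworld(a,fa([(160,368),(42,200),(730,152)]),.15); rb=toworld(b,fb([(517,42),(708,130),(165,345),(370,465)]),.15)
print(ra);print(rb)  # +x-y, -x-y, +x+y ; +x-y,-x-y,+x+y,-x+y
c=rb.mean(0); d=(rb[2]+rb[3]-rb[0]-rb[1])/2; print("side centre",c,np.linalg.norm(d),"yaw",np.arctan2(-d[0],d[1]))
ca=(ra[1]+ra[2])/2; d=ra[2]-ra[0]; print("scene centre",ca,np.linalg.norm(d),"yaw",np.arctan2(-d[0],d[1]))
print("board A",toworld(a,fa([(225,155),(325,262)]),.150),toworld(a,fa([(388,90),(520,205)]),.159))
print("button A",toworld(a,fa([(572,190),(632,178)]),.162))
print("board B",toworld(b,fb([(328,212),(497,298)]),.159))
print("button B",toworld(b,fb([(285,230),(243,265)]),.162))
E
```

```text
[[ 0.5465 -0.2664  0.15  ]
 [ 0.3489 -0.1927  0.15  ]
 [ 0.7133  0.1768  0.15  ]]
[[ 0.5398 -0.2598  0.15  ]
 [ 0.3416 -0.1856  0.15  ]
 [ 0.7086  0.1838  0.15  ]
 [ 0.5078  0.2578  0.15  ]]
side centre [ 0.5245 -0.001   0.15  ] 0.474097982992447 yaw -0.36118615461867365
scene centre [ 0.5311 -0.008   0.15  ] 0.4734597274764808 yaw -0.35986022335193785
board A [[ 0.4132 -0.0661  0.15  ]
 [ 0.5585 -0.1199  0.15  ]] [[0.4613 0.0753 0.159 ]
 [0.6328 0.0088 0.159 ]]
button A [[0.6541 0.044  0.162 ]
 [0.6802 0.0841 0.162 ]]
board B [[0.6293 0.0111 0.159 ]
 [0.4615 0.0706 0.159 ]]
button B [[0.6558 0.0442 0.162 ]
 [0.675  0.0925 0.162 ]]
```

The two views agree to about 7 mm, and the pivot matches the box geometry: centre (0.528,-0.0045), yaw -0.36, board centre at box y of about -0.025. I'll move above the push start with the gripper shut and turned to the box yaw.

```bash
python3 -m handwheel '[[1,-0.0374,-0.0363,0,-0.043],[1,-0.0374,-0.0363,0,-0.043],[1,-0.0374,-0.0363,0,-0.043],[1,-0.0374,-0.0363,0,-0.043],[1,-0.0374,-0.0363,0,-0.043],[1,-0.0374,-0.0363,0,-0.043],[1,-0.0374,-0.0363,0,-0.043],[1,-0.0374,-0.0363,0,-0.043]]'
python3 -m handwheel '[[1,0,0,0,0],[1,0,0,0,0],[1,0,0,0,0]]'
python3 - <<'E'
from h import *
import pickle
s=read_state();c=camera("wrist");wristview(c,s);pickle.dump(c,open("w1.pkl","wb"))
cv2.imwrite("pics/w1.png",c["pixels"]);print(c["range_z"][200,320],c["view"].round(3).tolist())
c=camera("scene");cv2.imwrite("pics/s1.png",c["pixels"])
E
```

```text
t: 0.77
tcp_pos: [0.4741, -0.1459, 0.231]
ee_rot: [-0.0, 0.823, 0.568, -0.0]
wrist_force: [-0.0, -0.7, -0.0]
gripper_width: -0.0
grip_force: 0.0
t: 1.02
tcp_pos: [0.4758, -0.1447, 0.2313]
ee_rot: [-0.0, 0.822, 0.569, 0.0]
wrist_force: [-0.1, 0.5, 0.5]
gripper_width: -0.0002
grip_force: 0.0
0.33412358 [[0.936, -0.353, 0.0, -0.497], [-0.334, -0.884, 0.327, -0.011], [-0.115, -0.306, -0.945, 0.392], [0.0, 0.0, 0.0, 1.0]]
```

View pics/w1.png

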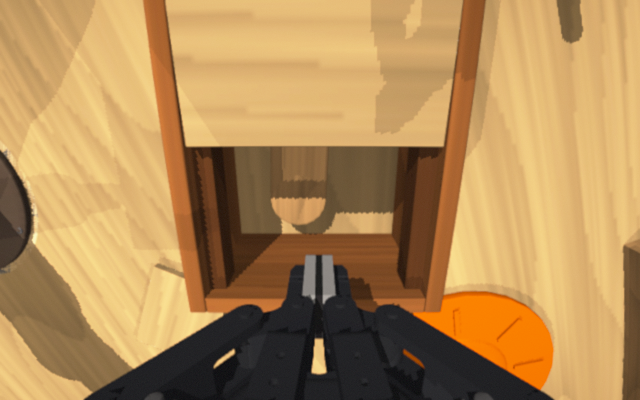

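The wrist view shows the board's back edge at row 147, from column 185 to 445. The box's -y end is at row 312, from column 190 to 440, and the fingertip at (318,257) is between them, over the open gap.

```bash
python3 - <<'E'
from h import *
import pickle
c=pickle.load(open("w1.pkl","rb"));np.set_printoptions(precision=4,suppress=True)
e=toworld(c,[(185,147),(445,147)],.15);r=toworld(c,[(190,312),(440,312),(145,0),(487,0)],.15);print(e,r)
y=-.36;ex=np.array([np.cos(y),np.sin(y)]);ey=np.array([-ex[1],ex[0]]);o=np.array([.528,-.0045])
for p in np.r_[e,r]: print((p[:2]-o)@ex,(p[:2]-o)@ey)
t=np.array(read_state()["tcp_pos"][:2])-o;print("tcp",t@ex,t@ey)
E
```

```text
[[ 0.405  -0.0615  0.15  ]
 [ 0.5805 -0.1278  0.15  ]] [[ 0.3392 -0.1899  0.15  ]
 [ 0.5441 -0.2671  0.15  ]
 [ 0.4246  0.0322  0.15  ]
 [ 0.6295 -0.0452  0.15  ]]
-0.09500403042939062 -0.09668791585456363
0.09258758856786309 -0.09689612661031782
-0.11138285378382039 -0.2399808634959749
0.1076325586043132 -0.24011921295805536
-0.10974169340933153 -0.002095667524659605
0.1093274012440746 -0.0023779570754692567
tcp 0.0006520110469637689 -0.1490948661307736
```

The wrist view agrees to about 2 mm. The back edge is at box y = -0.097, so the board has about 112 mm to travel. I'll lower the fingertip and advance.

```bash
python3 -m handwheel '[[1,0,0,-0.047,0],[1,0,0,-0.047,0],[1,0,0,-0.047,0],[1,0,0,-0.047,0],[1,0,0,0,0],[1,0,0,0,0]]'
python3 -m handwheel '[[1,0.0035,0.0094,0,0],[1,0.0035,0.0094,0,0],[1,0.0035,0.0094,0,0],[1,0.0035,0.0094,0,0],[1,0.0035,0.0094,0,0],[1,0.0035,0.0094,0,0],[1,0.0014,0.0038,0,0],[1,0.0014,0.0038,0,0]]'
python3 -m handwheel '[[1,0.0014,0.0038,0,0],[1,0.0014,0.0038,0,0],[1,0.0014,0.0038,0,0],[1,0.0014,0.0038,0,0],[1,0.0021,0.0056,0,0],[1,0.0021,0.0056,0,0],[1,0.0021,0.0056,0,0],[1,0.0021,0.0056,0,0]]'
python3 -m handwheel '[[1,0.0021,0.0056,0,0],[1,0.0021,0.0056,0,0],[1,0.0021,0.0056,0,0],[1,0.0021,0.0056,0,0],[1,0.0021,0.0056,0,0],[1,0.0021,0.0056,0,0],[1,0.0021,0.0056,0,0],[1,0.0021,0.0056,0,0]]'
```

```text
t: 1.62
tcp_pos: [0.4751, -0.1444, 0.1365]
ee_rot: [-0.001, 0.822, 0.57, -0.001]
wrist_force: [0.4, 0.2, 0.4]
gripper_width: 0.0001
grip_force: 0.0
t: 2.28
tcp_pos: [0.4875, -0.1128, 0.1374]
ee_rot: [0.0, 0.822, 0.569, 0.0]
wrist_force: [0.2, 0.1, -0.7]
gripper_width: 0.0002
grip_force: 0.0
t: 2.95
tcp_pos: [0.4944, -0.0942, 0.1373]
ee_rot: [0.0, 0.822, 0.569, -0.0]
wrist_force: [-1.0, -1.2, 0.7]
gripper_width: -0.0
grip_force: 0.6
t: 3.62
tcp_pos: [0.5028, -0.0717, 0.1373]
ee_rot: [0.0, 0.822, 0.569, -0.0]
wrist_force: [-0.3, -1.2, -0.6]
gripper_width: -0.0002
grip_force: 0.6
```

```bash
python3 -m handwheel '[[1,0.0021,0.0056,0,0],[1,0.0021,0.0056,0,0],[1,0.0021,0.0056,0,0],[1,0.0021,0.0056,0,0],[1,0.0021,0.0056,0,0],[1,0.0021,0.0056,0,0],[1,0.0021,0.0056,0,0],[1,0.0021,0.0056,0,0]]'
python3 -m handwheel '[[1,0.0021,0.0056,0,0],[1,0.0021,0.0056,0,0],[1,0.0021,0.0056,0,0],[1,0.0021,0.0056,0,0],[1,0.0021,0.0056,0,0],[1,0.0021,0.0056,0,0],[1,0,0,0,0]]'
python3 - <<'E'
from h import *
import pickle
s=read_state();c=camera("wrist");wristview(c,s);pickle.dump(c,open("w2.pkl","wb"));cv2.imwrite("pics/w2.png",c["pixels"])
E
```

```text
t: 4.28
tcp_pos: [0.5112, -0.0493, 0.1373]
ee_rot: [-0.0, 0.822, 0.569, -0.0]
wrist_force: [0.0, -1.0, -0.8]
gripper_width: -0.0002
grip_force: 0.6
t: 4.87
tcp_pos: [0.5177, -0.032, 0.1373]
ee_rot: [-0.0, 0.822, 0.569, 0.0]
wrist_force: [0.3, 1.0, -0.7]
gripper_width: -0.0001
grip_force: 0.0
```

View pics/w2.png

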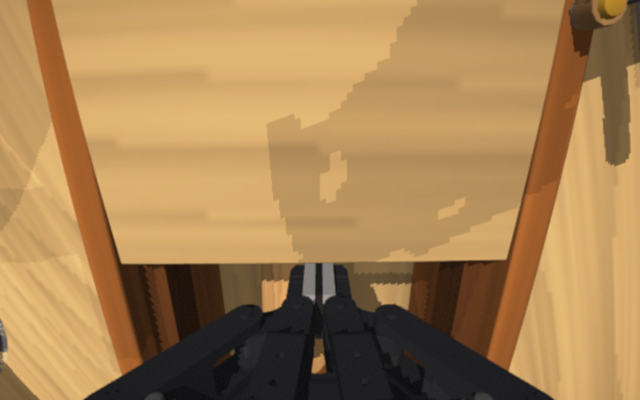

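The back edge is at row 263, from column 120 to 507, just touching the fingers and square to the box. Next I'll get its position.

```bash
python3 - <<'E'
from h import *
import pickle
c=pickle.load(open("w2.pkl","rb"))
y=-.36;ex=np.array([np.cos(y),np.sin(y)]);ey=np.array([-ex[1],ex[0]]);o=np.array([.528,-.0045])
for p in list(toworld(c,[(120,264),(507,261)],.15))+list(toworld(c,[(605,8)],.164)): print((p[:2]-o)@ex,(p[:2]-o)@ey)
E
```

```text
-0.09539172946512083 -0.018731386737989058
0.09159968226811391 -0.01719281314603656
0.09959166196645435 0.08783233730633448
```

The edge is at -0.018, so 33 mm remain. I'll go slower, watching the force.

```bash
python3 -m handwheel '[[1,0.0014,0.0038,0,0],[1,0.0014,0.0038,0,0],[1,0.0014,0.0038,0,0],[1,0.0014,0.0038,0,0],[1,0.0014,0.0038,0,0],[1,0.0014,0.0038,0,0],[1,0.0014,0.0038,0,0],[1,0.0014,0.0038,0,0]]'
python3 -m handwheel '[[1,0.0007,0.0019,0,0],[1,0.0007,0.0019,0,0],[1,0.0007,0.0019,0,0],[1,0.0007,0.0019,0,0],[1,0.0007,0.0019,0,0],[1,0.0007,0.0019,0,0],[1,0.0007,0.0019,0,0],[1,0.0007,0.0019,0,0]]'
python3 -m handwheel '[[1,0.0007,0.0019,0,0],[1,0.0007,0.0019,0,0],[1,0.0007,0.0019,0,0],[1,0.0007,0.0019,0,0]]'
python3 -m handwheel '[[1,0.0007,0.0019,0,0],[1,0.0007,0.0019,0,0]]'
```

```text
t: 5.58
tcp_pos: [0.5231, -0.0174, 0.1373]
ee_rot: [0.0, 0.822, 0.569, 0.0]
wrist_force: [-1.4, -2.5, 0.6]
gripper_width: 0.0004
grip_force: 0.8
t: 6.25
tcp_pos: [0.5258, -0.01, 0.1373]
ee_rot: [0.0, 0.822, 0.569, 0.0]
wrist_force: [-0.1, -1.3, -0.1]
gripper_width: -0.0003
grip_force: 0.8
t: 6.58
tcp_pos: [0.5273, -0.0061, 0.1373]
ee_rot: [0.0, 0.822, 0.569, 0.0]
wrist_force: [-0.1, -1.9, 0.3]
gripper_width: -0.0001
grip_force: 0.8
t: 6.75
tcp_pos: [0.528, -0.0043, 0.1373]
ee_rot: [0.0, 0.822, 0.569, 0.0]
wrist_force: [-0.8, -2.5, 1.2]
gripper_width: -0.0002
grip_force: 0.9
```

```bash
for i in 1 ; do python3 -m handwheel '[[1,0.0007,0.0019,0,0],[1,0.0007,0.0019,0,0]]'; done
python3 -m handwheel '[[1,0.0007,0.0019,0,0]]'
python3 -m handwheel '[[1,0.0007,0.0019,0,0]]'
python3 - <<'E'
from h import *
import pickle
c=camera("side");pickle.dump(c,open("sd.pkl","wb"))
cv2.imwrite("pics/b2.png",cv2.resize(c["pixels"][140:280,190:370],None,fx=4.2,fy=4.2,interpolation=cv2.INTER_CUBIC))
E
```

```text
t: 6.92
tcp_pos: [0.5286, -0.0022, 0.1373]
ee_rot: [-0.0, 0.822, 0.569, 0.0]
wrist_force: [-0.6, -1.9, 0.5]
gripper_width: 0.0
grip_force: 0.9
t: 7.0
tcp_pos: [0.5289, -0.0015, 0.1373]
ee_rot: [0.0, 0.822, 0.569, -0.0]
wrist_force: [-0.7, -1.6, 1.0]
gripper_width: 0.0
grip_force: 0.9
t: 7.08
tcp_pos: [0.5293, -0.0005, 0.1373]
ee_rot: [0.0, 0.822, 0.569, -0.0]
wrist_force: [-0.2, -2.0, 0.1]
gripper_width: 0.0003
grip_force: 0.9
```

View pics/b2.png

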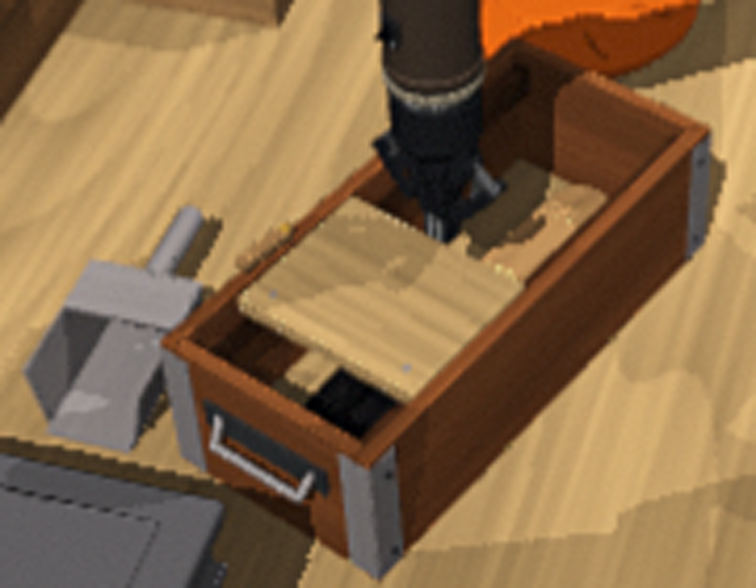

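The board isn't down yet: its front edge, from crop (240,300) to (410,395), still stands above the rim. I'll continue in 1 mm steps and check the board's front height by range.

```bash
cat > hh.py <<'E'
from h import *
c=camera("side")
P=toworld(c,[(190+x/4.2,140+y/4.2) for x in(290,310,330,350) for y in(290,)])
print("front z",P[:,2].round(4),"mean back z",toworld(c,[(190+x/4.2,140+y/4.2) for x in(360,380,400) for y in(225,)])[:,2].round(4))
E
python3 hh.py
python3 -m handwheel '[[1,0.0007,0.0019,0,0]]'
python3 hh.py
python3 -m handwheel '[[1,0.0007,0.0019,0,0]]'
python3 hh.py
```

```text
front z [0.1482 0.1483 0.1532 0.1505] mean back z [0.1463 0.1507 0.1535]
t: 7.27
tcp_pos: [0.5294, -0.0001, 0.1373]
ee_rot: [0.0, 0.822, 0.569, -0.0]
wrist_force: [-2.1, -6.2, 3.6]
gripper_width: -0.0003
grip_force: 3.0
front z [0.1499 0.1519 0.1498 0.1541] mean back z [0.1535 0.1481 0.1539]
t: 7.4
tcp_pos: [0.5294, 0.0, 0.1373]
ee_rot: [0.0, 0.823, 0.569, -0.001]
wrist_force: [-4.5, -8.0, 5.6]
gripper_width: -0.0004
grip_force: 4.6
front z [0.159  0.1491 0.1529 0.1529] mean back z [0.1514 0.1478 0.155 ]
```

The push force rose to about 9 N with the tip stopped, and the front height is about 0.150, so the board has dropped against the notch wall. I'll back off, raise the tip and verify with a plane fit.

```bash
python3 -m handwheel '[[1,-0.0035,-0.0094,0,0],[1,-0.0035,-0.0094,0,0],[1,-0.0035,-0.0094,0,0],[1,0,0,0.05,0],[1,0,0,0.05,0],[1,0,0,0.04,0],[1,0,0,0,0]]'
python3 - <<'E'
from h import *
y=-.36;ex=np.array([np.cos(y),np.sin(y)]);ey=np.array([-ex[1],ex[0]]);o=np.array([.528,-.0045])
for n in("side","scene"):
    c=camera(n)
    g=np.array([(u,v) for v in range(150,290) for u in range(190,445) if c["range_z"][v,u]>0])
    P=toworld(c,g); b=np.c_[(P[:,:2]-o)@ex,(P[:,:2]-o)@ey,P[:,2]]
    m=(abs(b[:,0])<.08)&(b[:,1]>.03)&(b[:,1]<.155)&(abs(b[:,2]-.153)<.012)
    q=b[m]; A=np.c_[q[:,0],q[:,1]-.09,np.ones(len(q))]; print(n,len(q),np.linalg.lstsq(A,q[:,2],rcond=None)[0])
    r=(abs(abs(b[:,0])-.1025)<.004)&(abs(b[:,1])<.2)&(abs(b[:,2]-.15)<.01);print("rim z",b[r][:,2].mean(),r.sum())
    cv2.imwrite(f"pics/{n}3.png",cv2.resize(c["pixels"][150:300,225:445] if n=="scene" else c["pixels"][140:280,190:370],None,fx=3.6,fy=3.6,interpolation=cv2.INTER_CUBIC))
E
```

```text
t: 8.03
tcp_pos: [0.527, -0.0127, 0.2113]
ee_rot: [0.002, 0.822, 0.569, 0.003]
wrist_force: [-0.3, -0.8, -0.3]
gripper_width: 0.0001
grip_force: 0.0
side 1187 [0.00391026 0.00129099 0.15180845]
rim z 0.15152106847027727 329
scene 1380 [0.00046574 0.00062578 0.14859758]
rim z 0.14805047950988412 527
```

View pics/scene3.png

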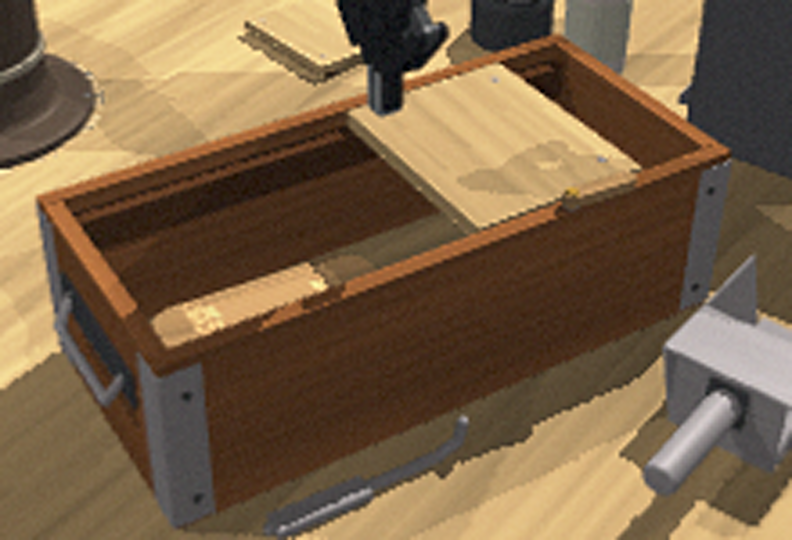

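The board's plane is level with the rim to 0.5 mm, with a tilt below 0.004, and its +y edge is down. It is seated. The button is still along the rim, with its screw at (572,193) and tip at (635,180). Next I'll take the fingertip outside it, to box (0.150, 0.128).

```bash
python3 -m handwheel '[[1,0.0533,0.0215,0,0],[1,0.0533,0.0215,0,0],[1,0.0533,0.0215,0,0],[1,0.0533,0.0215,0,0],[1,0.0533,0.0215,0,0],[1,0.0533,0.0215,0,0],[1,0.0533,0.0215,0,0],[1,0,0,0,0]]'
python3 -m handwheel '[[1,0,0,0,0],[1,0,0,0,0]]'
python3 - <<'E'
from h import *
s=read_state();c=camera("wrist");wristview(c,s);cv2.imwrite("pics/w4.png",c["pixels"])
y=-.36;ex=np.array([np.cos(y),np.sin(y)]);ey=np.array([-ex[1],ex[0]]);o=np.array([.528,-.0045])
t=np.array(s["tcp_pos"][:2])-o;print("tcp",t@ex,t@ey)
V=c["view"]
for bx,by in((.104,.09),(.109,.1435)):
    p=o+bx*ex+by*ey; q=cv2.projectPoints(np.array([[p[0],p[1],.162]]),cv2.Rodrigues(V[:3,:3])[0],V[:3,3],c["mtx"],np.array(c["distortion"]))[0];print(q.ravel())
E
```

```text
t: 8.8
tcp_pos: [0.7138, 0.0658, 0.2039]
ee_rot: [-0.001, 0.821, 0.57, -0.0]
wrist_force: [-1.7, 0.5, -0.1]
gripper_width: -0.0002
grip_force: 0.0
t: 8.97
tcp_pos: [0.7104, 0.0621, 0.2055]
ee_rot: [-0.001, 0.822, 0.569, -0.001]
wrist_force: [-0.0, -0.4, 0.1]
gripper_width: -0.0001
grip_force: 0.0
tcp 0.14720380946563302 0.12661485694785302
[255.62358186 283.87659885]
[257.53755724 211.83185739]
```

View pics/w4.png

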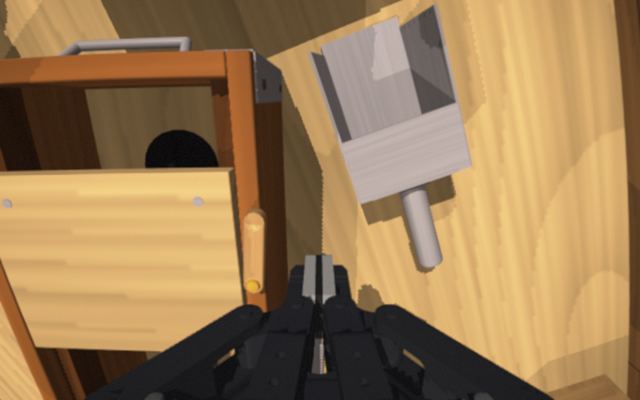

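The screw at (253,286) and tip at (255,212) match the predicted (256,284) and (258,212). The fingertip is outside the button with room to spare. I'll lower it and sweep inwards.

```bash
python3 -m handwheel '[[1,0,0,-0.032,0],[1,0,0,-0.032,0],[1,0,0,-0.032,0],[1,0,0,0,0],[1,0,0,0,0]]'
python3 -m handwheel '[[1,-0.0094,0.0035,0,0],[1,-0.0094,0.0035,0,0],[1,-0.0094,0.0035,0,0],[1,-0.0094,0.0035,0,0],[1,-0.0094,0.0035,0,0],[1,-0.0094,0.0035,0,0]]'
python3 -m handwheel '[[1,-0.0094,0.0035,0,0],[1,-0.0094,0.0035,0,0],[1,-0.0094,0.0035,0,0],[1,-0.0094,0.0035,0,0],[1,-0.0094,0.0035,0,0],[1,-0.0094,0.0035,0,0],[1,-0.0094,0.0035,0,0],[1,0,0,0,0]]'
python3 - <<'E'
from h import *
s=read_state();c=camera("wrist");cv2.imwrite("pics/w5.png",c["pixels"])
y=-.36;ex=np.array([np.cos(y),np.sin(y)]);ey=np.array([-ex[1],ex[0]]);o=np.array([.528,-.0045])
t=np.array(s["tcp_pos"][:2])-o;print("tcp",t@ex,t@ey)
E
```

```text
t: 9.43
tcp_pos: [0.7102, 0.0618, 0.159]
ee_rot: [-0.0, 0.823, 0.569, -0.001]
wrist_force: [-0.0, -0.8, -0.0]
gripper_width: -0.0001
grip_force: 0.0
t: 9.93
tcp_pos: [0.6827, 0.0734, 0.1597]
ee_rot: [0.0, 0.822, 0.569, 0.0]
wrist_force: [0.1, 0.2, -0.7]
gripper_width: 0.0001
grip_force: 0.4
t: 10.6
tcp_pos: [0.6491, 0.086, 0.1593]
ee_rot: [-0.0, 0.822, 0.569, -0.0]
wrist_force: [0.8, -0.4, -0.1]
gripper_width: 0.0001
grip_force: 0.2
tcp 0.08148831513070093 0.12732637051251625
```

View pics/w5.png

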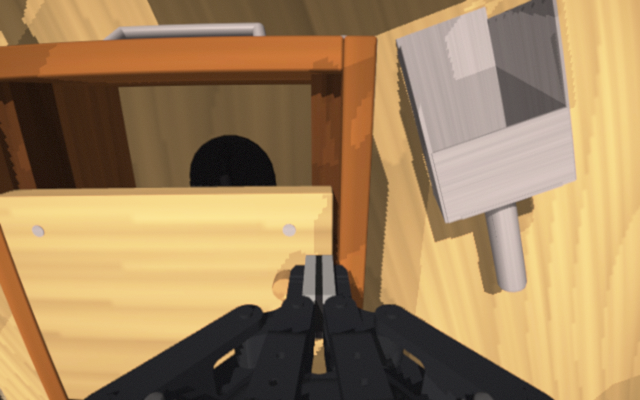

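The button's tip shows left of the fingers at (280,285), so it has turned inwards by about 1 rad. I'll lower 2 mm for better engagement and push on inwards and to -y.

```bash
python3 -m handwheel '[[1,0,0,-0.004,0],[1,-0.0045,-0.0044,0,0],[1,-0.0045,-0.0044,0,0],[1,-0.0045,-0.0044,0,0],[1,-0.0045,-0.0044,0,0],[1,-0.0045,-0.0044,0,0],[1,-0.0045,-0.0044,0,0],[1,0,0,0,0]]'
python3 -m handwheel '[[1,0.0038,0.0094,0,0],[1,0.0038,0.0094,0.01,0],[1,0,0,0.05,0],[1,0,0,0.05,0],[1,0,0.06,0.05,0],[1,0,0.06,0,0],[1,0,0.06,0,0],[1,0,0,0,0]]'
python3 - <<'E'
from h import *
c=camera("scene");A=cv2.resize(c["pixels"][150:300,225:445],None,fx=3.6,fy=3.6,interpolation=cv2.INTER_CUBIC);cv2.imwrite("pics/s6.png",A)
E
```

```text
t: 11.32
tcp_pos: [0.6362, 0.0712, 0.1573]
ee_rot: [0.0, 0.823, 0.569, -0.0]
wrist_force: [1.1, 0.8, 0.4]
gripper_width: 0.0003
grip_force: 0.1
t: 11.98
tcp_pos: [0.6395, 0.1809, 0.2382]
ee_rot: [-0.002, 0.82, 0.573, 0.002]
wrist_force: [-0.2, 1.5, 0.2]
gripper_width: -0.0004
grip_force: 0.0
```

View pics/s6.png

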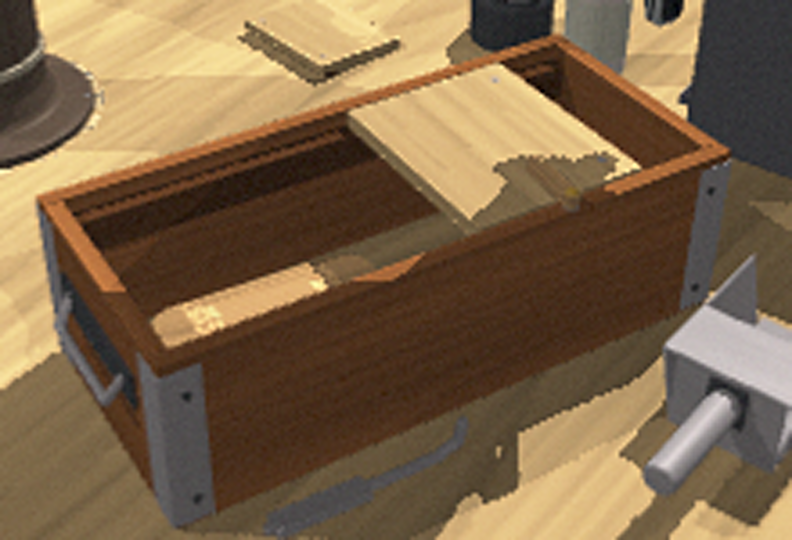

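That picture shows the button across the board, screw at (572,193) and tip near (532,162). It was my eleventh viewed picture, one over the limit of ten, so I'll check the angle by numbers only.

```bash
python3 - <<'E'
from h import *
c=camera("scene");fa=lambda p:(np.array(p)/3.6+[225,150]-.4)
y=-.36;ex=np.array([np.cos(y),np.sin(y)]);ey=np.array([-ex[1],ex[0]])
P=toworld(c,fa([(572,193),(532,162)]),.162)[:,:2];d=P[1]-P[0];print("angle",np.arctan2(-d@ex,d@ey),"len",np.linalg.norm(d))
# points standing over the rim plane on the board = button (range)
g=np.array([(u,v) for v in range(170,225) for u in range(340,420)]);W=toworld(c,g);o=np.array([.528,-.0045])
b=np.c_[(W[:,:2]-o)@ex,(W[:,:2]-o)@ey,W[:,2]];m=(b[:,2]>.156)&(b[:,2]<.17)&(b[:,0]>.03)&(b[:,0]<.1)&(b[:,1]>.04)&(b[:,1]<.15)
q=b[m];print(len(q),q.mean(0),np.polyfit(q[:,0],q[:,1],1), q[:,0].min())
s=read_state();print(s["t"],s["tcp_pos"],s["wrist_force"])
E
```

```text
angle 1.592204087878242 len 0.04700522518256224
67 [0.07475135 0.08899202 0.15998297] [-0.08771281  0.09554868] 0.0496159199221927
12.0833 [0.64019455 0.17412429 0.23743153] [ 0.08607218 -0.27277576 -0.30473981]
```

The button angle is about 1.55 by both measures, and the arm is clear at z = 0.237.

```bash
python3 -m handwheel '[[1,0,0,0,0],[1,0,0,0,0],[1,0,0,0,0],[1,0,0,0,0]]'; python3 -c "
from workcell import sign_off
print(sign_off())"
```

```text
t: 12.42
tcp_pos: [0.6407, 0.1703, 0.2374]
ee_rot: [0.0, 0.823, 0.568, -0.0]
wrist_force: [0.2, 0.2, -0.1]
gripper_width: -0.0
grip_force: 0.0
the job is handed in; nothing more can be done
None
```

I handed the job in at 12.4 s with no verdict returned: before the button was turned the board measured seated and level with the rim, the turn-button measures about 1.55 rad across it, and the arm is clear, but I viewed 11 pictures, one over the limit of 10.

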